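# Sort offcuts with a tipping tray

## Task

Sort the offcuts in the hinged tray by tipping it: with the gripper's fingers push down on the tab at the gate end until that end beds on the sharpening stone lying under it, and keep it pressed there firmly but gently (about 10 N, no harder than 25 N) for a second or so, until both flat offcuts have slid under the gate bar into the end compartment while the thick rubbing stone stays behind the bar. Then push the tab at the opposite end down until the tray is level again on its rest, and let go. Do not touch the pieces themselves, and leave the sharpening stone and the varnish bottle and tape roll beside the tray where they are.

Things in the scene. Friction and masses are not known exactly. Their poses are not given: they have to be found in the camera images.
- stand: fixed wooden stand; origin on the bench under the middle of the hinge; y runs along the tray from the gate end (-y) to the opposite end, x along the hinge. Base board 110 x 190 x 14 mm (y -50 to 140), two cheeks 99 mm high at x +-82 mm on a cross foot carrying the hinge, and at y = 115 mm a rest with rubber pad, top 85 mm up, that supports the level tray.
- tray: shallow tray, metal floor, wooden walls, 142 x 342 mm, hinged across its middle. Origin on the hinge axis, 85 mm above the bench, in the plane of the floor's underside; axes as the stand's when level, z normal to the floor. Floor top at z 5 mm, inside 130 x 330 mm, rims at z 35 mm. Starts level on its rest. Slick inside: pieces slide once it is tipped 0.15 to 0.25 rad.
- floor_mid (a point): centre of the tray's floor top, 5 mm over the hinge axis. The hinge is stiff: about 4 N on a tab turns it, and it stays where it is left; it cannot turn past level. Tipped, the floor's underside meets the sharpening stone at about 0.3 to 0.5 rad, depending on where the stone lies: feel for it.
- gate (a point): middle of the underside of the wooden gate bar across the tray, at tray y = -50 mm, 20 mm above the floor; the bar is 6 mm thick, its top at tray z 43 mm. The end compartment reaches from the bar to the end wall at tray y = -165 mm.
- low_tab (a point): middle of the top of the flat metal push tab at the gate end, 35 mm above the tray's underside at tray y = -195 mm. The tab is 70 mm wide (along the hinge) and sticks out 41 mm from the end wall (tray y = -171 to -212 mm), flush with the rims, 6 mm thick.
- high_tab (a point): middle of the top of the like tab at the opposite end, at tray y = +195 mm.
- thin_strip: spruce offcut, a flat strip 22 x 75 x 12 mm, loose in the tray; origin at the centre of its underside, y along its length. It fits under the gate bar.
- dark_block: dark rosewood offcut, flat block 28 x 60 x 16 mm, loose in the tray; origin at the centre of its underside, y along its length. It fits under the gate bar.
- rub_stone: grey rubbing stone, 30 x 48 x 24 mm, loose in the tray; origin at the centre of its underside. It is too thick to pass the gate bar.
- oil_stone: dark sharpening stone, 52 x 150 x 26 mm, 0.55 kg, lying loose on the bench under the gate end of the tray, its length roughly along the hinge, its middle 98 to 138 mm from the hinge; origin at the centre of its underside, y along its length. The tipped tray beds on its outer top edge.
- varnish: dark varnish bottle, 39 mm across, 95 mm tall, standing beside the tray on the side away from the robot; origin at the centre of its underside. A bystander.
- black_tape: roll of black tape lying flat, 68 mm across, 18 mm high, beside the tray on the side away from the robot; origin at the centre of its underside. A bystander.
There are look-alikes about, which are no part of the job. Leave any pink or red look-alike of the thin_strip alone.

How it is judged:
On the way:
1. the tray's gate end is pressed on the sharpening stone (more than 4 N between them) for 0.5 s with both flat offcuts wholly past the gate bar and the rubbing stone behind it (contact force between tray and oil_stone above 4 N and y of thin_strip in the frame of tray below -0.088 m and y of dark_block in the frame of tray below -0.08 m and y of rub_stone in the frame of tray above -0.04 m), for 0.5 s.
At the end, for the whole second after the job is handed in: Tray level within 0.035 rad; both flat offcuts at rest in it wholly beyond the gate bar (strip origin past tray y -88 mm, dark block -80 mm), rubbing stone at rest in it behind the bar (y above -40 mm); sharpening stone within 30 mm of its start (angle between tray's own z axis and vertical below 0.035 rad and y of thin_strip in the frame of tray below -0.088 m and y of dark_block in the frame of tray below -0.08 m and y of rub_stone in the frame of tray above -0.04 m and z of thin_strip in the frame of tray between 0 and 0.03 m and z of dark_block in the frame of tray between 0 and 0.03 m and z of rub_stone in the frame of tray between 0 and 0.03 m and linear speed of each of thin_strip, dark_block, rub_stone below 0.02 m/s and distance of oil_stone from where it was at the start of the episode below 0.03 m); the robot touches nothing.
It fails at once if a piece in the tray is touched by the robot (contact force between any of the fingers, the arm and thin_strip above 0.5 N or contact force between any of the fingers, the arm and dark_block above 0.5 N or contact force between any of the fingers, the arm and rub_stone above 0.5 N).
It fails at once if the robot pushes the tray harder than 40 N (contact force between any of the fingers, the arm and tray above 40 N).
It fails at once if the tray is forced on the sharpening stone harder than 30 N (contact force between tray and oil_stone above 30 N).
It fails at once if the sharpening stone is handled by the robot (contact force between any of the fingers, the arm and oil_stone above 2 N).
It fails at once if the varnish bottle or the tape roll is shifted more than 30 mm (distance of any of varnish, black_tape from where it was at the start of the episode above 0.03 m).
It also fails if it takes over 64 s, if anything falls off the work surface, if the arm or the gripper's body presses on something with over 40 N, if the wrist force passes 120 N, or if a joint passes its speed limit or range.

## Robot

A 6-joint arm with a two-finger parallel gripper is mounted at the origin on a cart in front of the work surface, level with it; the furniture and walls round the work are solid. World frame = base frame: x ahead of the robot, y to its left, z up, the work surface at z = 0. Lengths are in m, angles in rad, forces in N, time in s.
With the tool pointing down it reaches from about 0.225 to 0.875 m from the base axis. Payload 3.4 kg.
Tool frame: the origin (TCP) lies on the centre line of the jaws, within the pads' length; the fingertips stand 17 mm ahead of it and the grasp point (between the pads) lies 2 mm behind it; z points along the fingers, y is the line along which they close (so a half turn about z gives the same grasp; the last joint's range is limited). The gripper opens to 85 mm and grips with 20 to 120 N. Pads are 22 mm wide; open, the fingers measure 114 mm over their backs; the gripper's body (76 mm by 85 mm) begins 54 mm behind the grasp point. The pads swing forward as they close: fully open they stand 13 mm farther back than shut.
Start: joints at [-1.372, 0.276, 1.505, -0, 1.361, -0.121], TCP at [0.181, -0.546, 0.248] pointing down, gripper open.
Joint ranges: [-2.89, 2.89], [-0.75, 2.08], [0.22, 2.7], [-1.18, 4.32], [0.11, 2.71], [-2.7, 2.7]. Speed limits (rad/s): [2.57, 2.57, 3.14, 3.14, 3.14, 3.14].

## Interface

Orientations are given as a unit quaternion [w, x, y, z].
In Python, from rig import manip gives the robot as it stands.
- The arm moves only by the tool move_arm, never from a script. Its argument "steps" is one flat list of numbers, 7 for each row, row after row: the turn, a rotation vector about the world's x, y, z normalised to -1 to 1, where 1 is 360 degrees, then the shift along the world's x, y, z normalised to -1 to 1, where 1 is 1 m, then the opening, from -1 (shut) to 1 (fully open). A call has exactly 10 rows; each row is the pose to reach, as a shift and turn from the pose commanded when the call began, turning the shorter way round; what a row does not reach only later rows make up. A row lasts 1/10 s, in which the tool goes at most 50 mm and 8.59 degrees, less where a joint would pass 70% of its speed; a pose out of reach is approached as far as the arm can. A call with a number of a shift or a turn outside -1 to 1 is refused whole. A call with a gripper value outside its range is refused whole. The fingers move at their own pace and stop on an object; "squeeze" is the grip in N (left out, the last holds). Time passes only in rows, so rows that repeat a pose let the fingers close, or fill a call up. It gives the time, the measured TCP pose, the force, the opening and the grip force at its end, in the units of the state.
- manip.get_state(): the state, without advancing time (a new reading comes with each control period).
- manip.get_image(name): name is "side" or "top" or "wrist"; returns a dict with "pixels" (420x560x3 uint8, blue, green, red), "fx", "fy", "cx", "cy" (pixels), "D" ([k1, k2, p1, p2, k3] as OpenCV has them; the pictures are not rectified), "R" (3x3) and "t" (3): a world point X has camera coordinates R X + t. Camera axes: x right, y down, z forward; pixel columns grow to the right and rows downward; lengths in m; the calibration is good to about 2 mm. A picture is of the moment at which its call begins. There is no depth.
- manip.sign_off(): hands the job in; it is judged then, once.
The state is a dict: "clock": time; "qpos": joint angles; "qd": joint speeds; "effort": joint torques, N m; "position": TCP position; "ee_rot": TCP orientation; "contact_force": force on the tool from outside, world axes, zero at the start; "moment": the same for the moment, N m; "width": finger opening in m; "gripper_force": force on a finger pad.
Only numpy, scipy, OpenCV 4.12 (cv2) and the standard library are available. Lean on these libraries where they do the work, as an engineer would, in place of code of your own. Each camera call takes 0.05 s, during which the arm holds its last target. There are 200 camera calls.

## Working session

There is one attempt and no reset: what is moved stays moved. The work goes in short steps, Python scripts to look and compute and a tool call to move; the robot and the scene stay as the last step left them, time stands still between calls to the robot, and variables do not carry over. Pictures are saved under pics/ and viewed, at most 10 in all, crops included, and the job is handed in when it is done.

Besides the shell and the picture viewer there is one more tool, called after "Call:" as name(argument=value, ...), one argument or row to a line, values as JSON. move_arm: Moves the arm, as the interface text tells. Scaled input: -1 to 1 covers 1 m each way for a shift and 360 degrees each way for a turn. Its arguments: {"type":"object","properties":{"steps":{"type":"array"},"squeeze":{"type":"number"}},"required":["steps"]}

```bash
mkdir -p pics; ls; python3 - <<'E'
from rig import manip
import cv2,json,numpy as np
for n in("top","side"):
    d=manip.get_image(n); cv2.imwrite(f"pics/{n}0.png",d["pixels"])
    json.dump({k:np.array(v).tolist() for k,v in d.items() if k!="pixels"},open(f"{n}.json","w"))
    R=np.array(d["R"]);print(n,d["fx"],-R.T@np.array(d["t"]),R[2])
s=manip.get_state();print(s)
E
```

```text
pics
top 402.5662063692295 [ 0.3580677  -0.11560113  1.02427786] [ 0.158492    0.00537495 -0.98734563]
side 423.98426584473947 [ 0.48643357 -0.91879867  0.5631349 ] [ 0.01633172  0.86522228 -0.50112243]
{'clock': 0.1, 'qpos': array([-1.37203047e+00,  2.76551274e-01,  1.50598854e+00, -7.92797901e-07,
        1.36074729e+00, -1.20979624e-01]), 'qd': array([ 5.72681168e-06, -3.89255104e-04, -2.76288394e-03, -1.35645772e-03,
       -6.44527167e-04, -7.12823402e-04]), 'effort': array([ 9.65087856e-04, -4.17700195e+01, -2.46405923e+01, -2.12670780e-04,
        5.72242396e-03,  1.37508300e-05]), 'position': array([ 0.18065351, -0.54541224,  0.24752225]), 'ee_rot': array([-8.46570469e-04,  9.87247183e-01,  1.59192593e-01, -3.33302835e-05]), 'contact_force': array([ 0.25488957, -0.40033608, -0.35726569]), 'moment': array([-0.03258019,  0.01272673,  0.0136638 ]), 'gripper_force': 0.0, 'width': 0.08530231213428076}
```

View pics/top0.png

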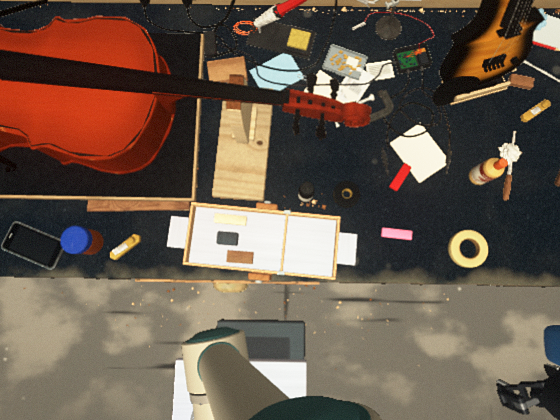

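View pics/side0.png

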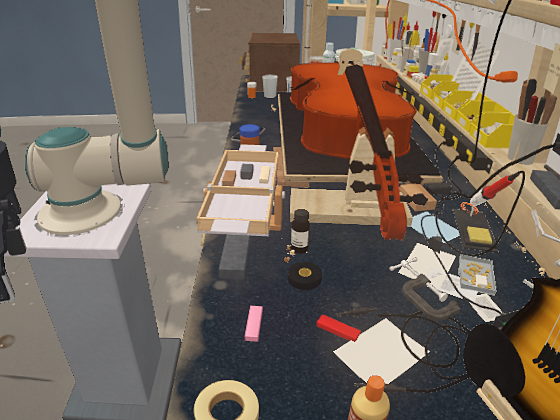

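The top view shows the tray spanning about (186,205) to (340,278), with the gate bar at u≈283. The gate-end tab is at (348,249) and the opposite tab at (177,232). The strip is at (230,220), the grey rubbing stone at (228,238) and the brown rosewood block at (240,257). Look-alikes are the pink strip (397,234) and the red strip (400,177), both outside the tray. The bottle is at (306,190) and the tape at (347,193).

The only other candidates for a tab are the phone and the papers, and none of them adjoins the tray. I'll check the choice in one close crop.

```bash
cat > h.py <<'E'
import cv2,json,numpy as np
def cam(n): return json.load(open(n+".json"))
def plane(n,uv,z):
    d=cam(n);R=np.array(d["R"]);t=np.array(d["t"]);K=np.array([[d["fx"],0,d["cx"]],[0,d["fy"],d["cy"]],[0,0,1]])
    p=cv2.undistortPoints(np.array(uv,float).reshape(-1,1,2),K,np.array(d["D"]))[:,0]
    r=np.c_[p,np.ones(len(p))]@R;c=-R.T@t
    return c+r*((z-c[2])/r[:,2])[:,None]
E
python3 - <<'E'
from h import *
im=cv2.imread("pics/top0.png")
c=im[170:295,150:370]; cv2.imwrite("pics/crop.png",cv2.resize(c,None,fx=3.6,fy=3.6,interpolation=cv2.INTER_CUBIC))
hsv=cv2.cvtColor(im,cv2.COLOR_BGR2HSV)
m=(cv2.inRange(hsv,(0,0,120),(180,255,255)))
roi=np.zeros_like(m);roi[195:285,150:370]=255;m&=roi
cs=sorted(cv2.findContours(m,0,2)[0],key=cv2.contourArea)[-3:]
for q in cs: print(cv2.contourArea(q),cv2.boundingRect(q),cv2.minAreaRect(q))
E
```

```text
13.5 (311, 199, 6, 5) ((313.3999938964844, 201.3000030517578), (4.743415832519531, 4.110960960388184), 18.434947967529297)
28.0 (298, 195, 13, 7) ((303.5384826660156, 198.6923065185547), (12.629633903503418, 4.736112594604492), 15.255120277404785)
12721.5 (150, 195, 220, 90) ((259.4999694824219, 239.5), (218.99996948242188, 88.99998474121094), -0.0)
```

View pics/crop.png

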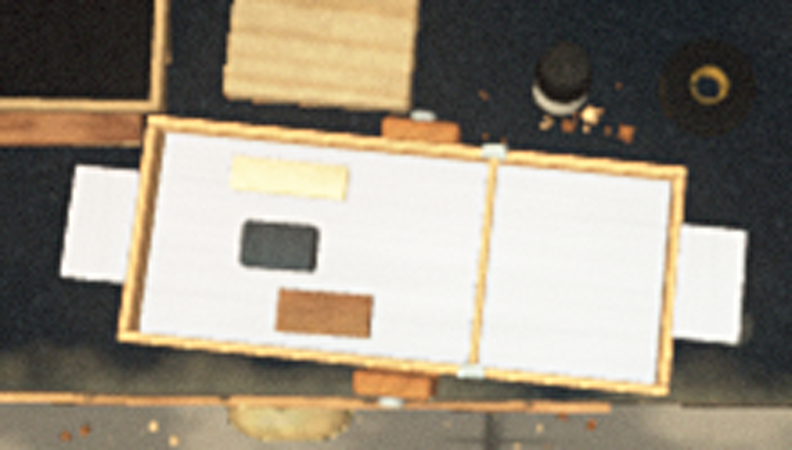

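The crop confirms it. The tabs are the two white plates, left spanning crop (61–140, 165–283) and right spanning (675–747, 226–344). The gate bar is at crop x≈485, and all three pieces lie to its left.

```bash
python3 - <<'E'
from h import *
c=np.array([(150,117),(686,167),(668,394),(119,340),(747,230),(740,344),(76,165),(61,277)])/3.6+(150,170)
P=plane("top",c,.12);print(P.round(4))
mid=P[:4].mean(0);lo=P[4:6].mean(0);hi=P[6:].mean(0)
a=hi-lo;L=np.linalg.norm(a);a/=L
print("mid",mid,(lo+hi)/2,"len",L,"yaw of y axis",np.degrees(np.arctan2(-a[0],a[1])),a)
m=((lo+hi)/2+mid)/2
print("lowtab",m-.195*a,"hightab",m+.195*a)
for n,p in(("bottle",(562,100)),("tape",(708,85))):print(n,plane("top",np.array([p])/3.6+(150,170),.01))
E
```

```text
[[ 0.5141  0.1113  0.12  ]
 [ 0.4882 -0.2281  0.12  ]
 [ 0.3472 -0.2168  0.12  ]
 [ 0.3739  0.1225  0.12  ]
 [ 0.4491 -0.2661  0.12  ]
 [ 0.3784 -0.2612  0.12  ]
 [ 0.4826  0.1562  0.12  ]
 [ 0.4121  0.1609  0.12  ]]
mid [ 0.43085165 -0.05275655  0.12      ] [ 0.4305487  -0.05255158  0.12      ] len 0.4235630214636897 yaw of y axis -4.545471338472374 [0.07925025 0.99685475 0.        ]
lowtab [ 0.41524638 -0.24704074  0.12      ] hightab [0.44615397 0.14173261 0.12      ]
bottle [[ 0.55062631 -0.15368399  0.01      ]]
tape [[ 0.56335505 -0.25759049  0.01      ]]
```

Call:
move_arm(
  steps=[0,0,0,0.026,0.032,0,-1,0,0,0,0.052,0.065,0,-1,0,0,0,0.078,0.098,-0.01,-1,0,0,0,0.104,0.13,-0.02,-1,0,0,0,0.13,0.163,-0.03,-1,0,0,0,0.156,0.195,-0.04,-1,0,0,0,0.182,0.228,-0.05,-1,0,0,0,0.208,0.26,-0.06,-1,0,0,0,0.234,0.293,-0.07,-1,0,0,0,0.234,0.293,-0.08,-1],
  squeeze=20,
)

```text
clock: 1.1
position: [0.4168, -0.2489, 0.1677]
ee_rot: [-0.001, 0.987, 0.162, 0.001]
contact_force: [-0.9, 0.3, -0.2]
width: -0.0001
gripper_force: 0.0
```

```bash
python3 - <<'E'
from rig import manip
import cv2
for n in("top","side"): cv2.imwrite(f"pics/{n}1.png",manip.get_image(n)["pixels"])
a=cv2.imread("pics/top1.png")[170:295,150:400];b=cv2.imread("pics/side1.png")[130:330,170:350]
import numpy as np
a=cv2.resize(a,(600,300));b=cv2.resize(b,None,fx=1.5,fy=1.5);b=np.pad(b,((0,0),(0,600-b.shape[1]),(0,0)))
cv2.imwrite("pics/v1.png",np.vstack([a,b]))
s=manip.get_state();print(s["position"],s["contact_force"],s["width"],s["clock"])
E
```

```text
[ 0.41407943 -0.25153727  0.16681503] [-0.63083958 -0.83899466 -0.86054227] 0.0003498971544552882 1.2
```

View pics/v1.png

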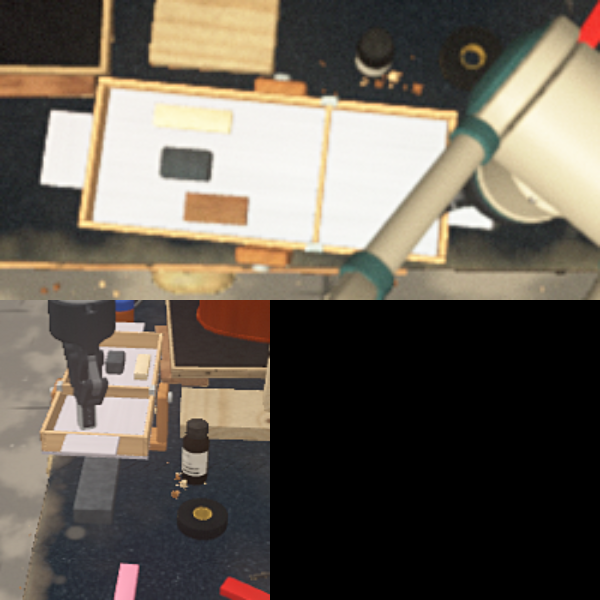

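Call:
move_arm(
  steps=[0,0,0,0,0,-0.008,-1,0,0,0,0,0,-0.016,-1,0,0,0,0,0,-0.022,-1,0,0,0,0,0,-0.025,-1,0,0,0,0,0,-0.028,-1,0,0,0,0,0,-0.031,-1,0,0,0,0,0,-0.034,-1,0,0,0,0,0,-0.037,-1,0,0,0,0,0,-0.04,-1,0,0,0,0,0,-0.043,-1],
)

```text
clock: 2.2
position: [0.4153, -0.2539, 0.1257]
ee_rot: [0.001, 0.987, 0.159, 0.001]
contact_force: [-0.8, -3.5, 4.8]
width: -0.0002
gripper_force: 2.6
```

Call:
move_arm(
  steps=[0,0,0,0,0,-0.003,-1,0,0,0,0,0,-0.006,-1,0,0,0,0,0,-0.009,-1,0,0,0,0,0,-0.012,-1,0,0,0,0,0,-0.015,-1,0,0,0,0,0,-0.018,-1,0,0,0,0,0,-0.021,-1,0,0,0,0,0,-0.024,-1,0,0,0,0,0,-0.027,-1,0,0,0,0,0,-0.03,-1],
)

```text
clock: 3.2
position: [0.415, -0.2528, 0.0951]
ee_rot: [0.0, 0.987, 0.159, 0.0]
contact_force: [2.5, -2.8, 3.1]
width: 0.0002
gripper_force: 2.4
```

Call:
move_arm(
  steps=[0,0,0,0,0,-0.001,-1,0,0,0,0,0,-0.002,-1,0,0,0,0,0,-0.003,-1,0,0,0,0,0,-0.004,-1,0,0,0,0,0,-0.005,-1,0,0,0,0,0,-0.006,-1,0,0,0,0,0,-0.007,-1,0,0,0,0,0,-0.008,-1,0,0,0,0,0,-0.009,-1,0,0,0,0,0,-0.01,-1],
)

```text
clock: 4.2
position: [0.4144, -0.2523, 0.0851]
ee_rot: [-0.001, 0.987, 0.159, -0.0]
contact_force: [1.1, 0.8, 3.0]
width: -0.0
gripper_force: 1.6
```

```bash
python3 - <<'E'
from rig import manip
import cv2
a=manip.get_image("top")["pixels"][170:295,150:400];cv2.imwrite("pics/v2.png",cv2.resize(a,None,fx=2.5,fy=2.5))
s=manip.get_state();print(s["position"],s["contact_force"])
E
```

```text
[ 0.41430028 -0.25234961  0.08494245] [1.15812504 0.6890357  3.50372281]
```

View pics/v2.png

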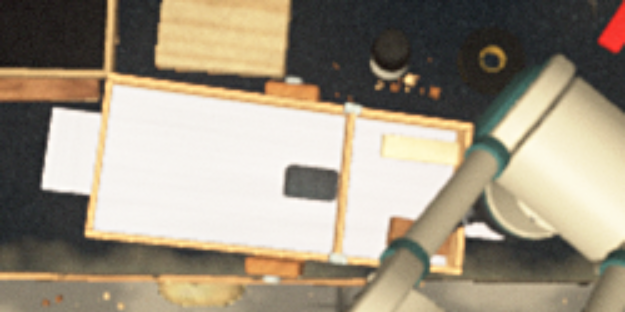

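The strip (420,147) and the brown block (415,235) are already past the bar at x≈345, and the rubbing stone (312,182) is held behind it. Next I'll feel for the sharpening stone.

Call:
move_arm(
  steps=[0,0,0,0,0,-0.001,-1,0,0,0,0,0,-0.002,-1,0,0,0,0,0,-0.003,-1,0,0,0,0,0,-0.003,-1,0,0,0,0,0,-0.004,-1,0,0,0,0,0,-0.004,-1,0,0,0,0,0,-0.005,-1,0,0,0,0,0,-0.005,-1,0,0,0,0,0,-0.006,-1,0,0,0,0,0,-0.006,-1],
)

```text
clock: 5.25
position: [0.4147, -0.2529, 0.0792]
ee_rot: [0.0, 0.987, 0.159, -0.0]
contact_force: [-0.6, 1.2, 2.6]
width: 0.0
gripper_force: 1.2
```

Call:
move_arm(
  steps=[0,0,0,0,0,-0.001,-1,0,0,0,0,0,-0.002,-1,0,0,0,0,0,-0.003,-1,0,0,0,0,0,-0.003,-1,0,0,0,0,0,-0.004,-1,0,0,0,0,0,-0.004,-1,0,0,0,0,0,-0.005,-1,0,0,0,0,0,-0.005,-1,0,0,0,0,0,-0.006,-1,0,0,0,0,0,-0.006,-1],
)

```text
clock: 6.25
position: [0.4149, -0.2529, 0.0733]
ee_rot: [0.0, 0.987, 0.159, 0.0]
contact_force: [0.9, 1.2, 2.8]
width: -0.0001
gripper_force: 1.2
```

Call:
move_arm(
  steps=[0,0,0,0,0,-0.001,-1,0,0,0,0,0,-0.002,-1,0,0,0,0,0,-0.003,-1,0,0,0,0,0,-0.003,-1,0,0,0,0,0,-0.004,-1,0,0,0,0,0,-0.004,-1,0,0,0,0,0,-0.005,-1,0,0,0,0,0,-0.005,-1,0,0,0,0,0,-0.006,-1,0,0,0,0,0,-0.006,-1],
)

```text
clock: 7.25
position: [0.4149, -0.2529, 0.0674]
ee_rot: [0.0, 0.987, 0.159, 0.0]
contact_force: [0.1, 1.0, 5.3]
width: -0.0003
gripper_force: 1.9
```

Call:
move_arm(
  steps=[0,0,0,0,0,-0.0005,-1,0,0,0,0,0,-0.0005,-1,0,0,0,0,0,-0.001,-1,0,0,0,0,0,-0.001,-1,0,0,0,0,0,-0.001,-1,0,0,0,0,0,-0.0015,-1,0,0,0,0,0,-0.0015,-1,0,0,0,0,0,-0.002,-1,0,0,0,0,0,-0.002,-1,0,0,0,0,0,-0.002,-1],
)

```text
clock: 8.25
position: [0.415, -0.2528, 0.0667]
ee_rot: [0.0, 0.987, 0.159, 0.0]
contact_force: [-1.4, 2.4, 13.9]
width: 0.0002
gripper_force: 6.6
```

It is bedded with 14 N at the finger, so I'll hold there.

Call:
move_arm(
  steps=[0,0,0,0,0,0,-1,0,0,0,0,0,0,-1,0,0,0,0,0,0,-1,0,0,0,0,0,0,-1,0,0,0,0,0,0,-1,0,0,0,0,0,0,-1,0,0,0,0,0,0,-1,0,0,0,0,0,0,-1,0,0,0,0,0,0,-1,0,0,0,0,0,0,-1],
)

```text
clock: 9.25
position: [0.4149, -0.2528, 0.0667]
ee_rot: [0.0, 0.987, 0.159, 0.0]
contact_force: [-2.0, 2.6, 15.2]
width: 0.0007
gripper_force: 6.6
```

```bash
python3 - <<'E'
from rig import manip
import cv2
a=manip.get_image("top")["pixels"][170:295,150:400];cv2.imwrite("pics/v3.png",cv2.resize(a,None,fx=2.5,fy=2.5))
s=manip.get_state();print(s["position"],s["contact_force"])
E
```

```text
[ 0.41494889 -0.25282852  0.06671349] [-1.39756288  3.72309393 14.7105853 ]
```

View pics/v3.png

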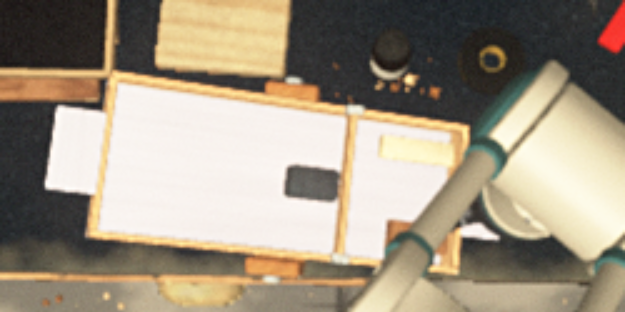

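Both flat offcuts, at (415,150) and (412,235), are past the bar, and the stone is behind it. I'll lift and cross to the high tab.

Call:
move_arm(
  steps=[0,0,0,0,0,0.01,-1,0,0,0,0,0,0.04,-1,0,0,0,0,0,0.08,-1,0,0,0,0,0,0.12,-1,0,0,0,0,0,0.16,-1,0,0,0,0,0,0.2,-1,0,0,0,0,0.01,0.235,-1,0,0,0,0.005,0.05,0.235,-1,0,0,0,0.01,0.09,0.235,-1,0,0,0,0.013,0.13,0.235,-1],
)

```text
clock: 10.3
position: [0.4276, -0.1219, 0.3003]
ee_rot: [0.0, 0.987, 0.159, -0.0]
contact_force: [0.4, 0.3, -0.1]
width: -0.0002
gripper_force: 0.0
```

Call:
move_arm(
  steps=[0,0,0,0.002,0.04,0,-1,0,0,0,0.004,0.08,0,-1,0,0,0,0.007,0.12,0,-1,0,0,0,0.01,0.16,0,-1,0,0,0,0.013,0.2,0,-1,0,0,0,0.016,0.23,0,-1,0,0,0,0.016,0.241,-0.01,-1,0,0,0,0.016,0.241,-0.03,-1,0,0,0,0.016,0.241,-0.05,-1,0,0,0,0.016,0.241,-0.06,-1],
)

```text
clock: 11.3
position: [0.4422, 0.1173, 0.2379]
ee_rot: [0.0, 0.987, 0.159, -0.002]
contact_force: [-0.2, 0.6, 0.0]
width: -0.0001
gripper_force: 0.0
```

Call:
move_arm(
  steps=[0,0,0,0,0,-0.008,-1,0,0,0,0,0,-0.016,-1,0,0,0,0,0,-0.02,-1,0,0,0,0,0,-0.023,-1,0,0,0,0,0,-0.026,-1,0,0,0,0,0,-0.029,-1,0,0,0,0,0,-0.032,-1,0,0,0,0,0,-0.035,-1,0,0,0,0,0,-0.038,-1,0,0,0,0,0,-0.041,-1],
)

```text
clock: 12.3
position: [0.4444, 0.1186, 0.2001]
ee_rot: [-0.0, 0.987, 0.159, 0.001]
contact_force: [0.1, 0.4, 5.5]
width: 0.0001
gripper_force: 2.5
```

```bash
python3 - <<'E'
from rig import manip
import cv2
a=manip.get_image("side")["pixels"][80:280,150:400];cv2.imwrite("pics/v4.png",cv2.resize(a,None,fx=2.5,fy=2.5))
s=manip.get_state();print(s["position"],s["contact_force"])
E
```

```text
[0.44441475 0.11864882 0.19970463] [0.29995148 1.83686605 3.75857261]
```

View pics/v4.png

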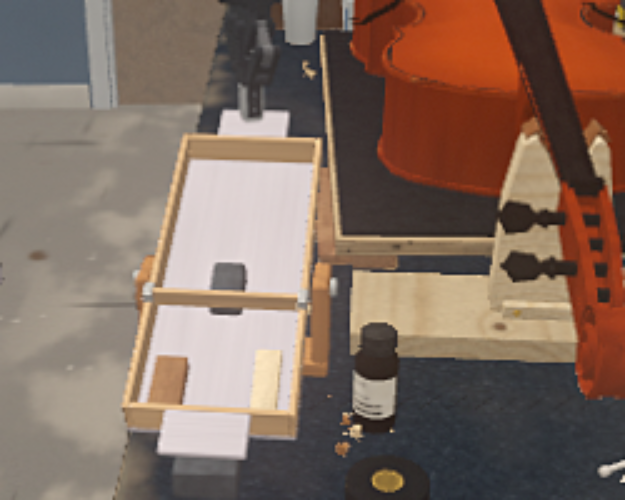

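The fingers rest on the high tab at (250,115), and the sorted pieces lie against the end wall. I'll push the tab down, following its arc.

Call:
move_arm(
  steps=[0,0,0,0,0.002,-0.004,-1,0,0,0,0,0.004,-0.008,-1,0,0,0,0,0.006,-0.012,-1,0,0,0,0,0.008,-0.016,-1,0,0,0,0,0.01,-0.02,-1,0,0,0,0.001,0.012,-0.024,-1,0,0,0,0.001,0.013,-0.028,-1,0,0,0,0.001,0.014,-0.032,-1,0,0,0,0.001,0.015,-0.036,-1,0,0,0,0.001,0.016,-0.04,-1],
)

```text
clock: 13.35
position: [0.4457, 0.1352, 0.1596]
ee_rot: [-0.001, 0.987, 0.159, 0.001]
contact_force: [1.5, 2.1, 5.7]
width: 0.0
gripper_force: 2.6
```

Call:
move_arm(
  steps=[0,0,0,0,0.001,-0.002,-1,0,0,0,0,0.002,-0.004,-1,0,0,0,0,0.003,-0.006,-1,0,0,0,0,0.004,-0.008,-1,0,0,0,0,0.004,-0.01,-1,0,0,0,0,0.005,-0.012,-1,0,0,0,0,0.005,-0.013,-1,0,0,0,0,0.005,-0.014,-1,0,0,0,0,0.005,-0.015,-1,0,0,0,0,0.005,-0.016,-1],
)

```text
clock: 14.35
position: [0.4448, 0.1396, 0.1433]
ee_rot: [-0.0, 0.987, 0.159, 0.0]
contact_force: [2.8, 2.7, 4.2]
width: -0.0
gripper_force: 2.4
```

Next I'll feel for the rest, at around TCP z 0.137.

Call:
move_arm(
  steps=[0,0,0,0,0,-0.001,-1,0,0,0,0,0,-0.001,-1,0,0,0,0,0,-0.002,-1,0,0,0,0,0,-0.003,-1,0,0,0,0,0,-0.003,-1,0,0,0,0,0,-0.004,-1,0,0,0,0,0,-0.004,-1,0,0,0,0,0,-0.005,-1,0,0,0,0,0,-0.005,-1,0,0,0,0,0,-0.005,-1],
)

```text
clock: 15.35
position: [0.4441, 0.139, 0.1381]
ee_rot: [0.0, 0.987, 0.159, -0.001]
contact_force: [-0.2, 3.0, 2.7]
width: 0.0002
gripper_force: 1.8
```

Call:
move_arm(
  steps=[0,0,0,0,0,-0.0005,-1,0,0,0,0,0,-0.001,-1,0,0,0,0,0,-0.001,-1,0,0,0,0,0,-0.0015,-1,0,0,0,0,0,-0.0015,-1,0,0,0,0,0,-0.002,-1,0,0,0,0,0,-0.002,-1,0,0,0,0,0,-0.0025,-1,0,0,0,0,0,-0.0025,-1,0,0,0,0,0,-0.0025,-1],
)

```text
clock: 16.35
position: [0.4442, 0.139, 0.1369]
ee_rot: [0.0, 0.987, 0.159, -0.0]
contact_force: [-4.2, 1.5, 13.5]
width: -0.0001
gripper_force: 7.0
```

It is on the rest: the force rose to 13.5 N at TCP z 0.137. I'll let go upward.

Call:
move_arm(
  steps=[0,0,0,0,0,0.002,-1,0,0,0,0,0,0.005,-1,0,0,0,0,0,0.01,-1,0,0,0,0,0,0.03,-1,0,0,0,0,0,0.06,-1,0,0,0,0,0,0.09,-1,0,0,0,0,0,0.12,-1,0,0,0,0,0,0.14,-1,0,0,0,0,0,0.15,-1,0,0,0,0,0,0.15,-1],
)

```text
clock: 17.35
position: [0.4454, 0.139, 0.2867]
ee_rot: [0.0, 0.987, 0.159, 0.001]
contact_force: [0.2, -0.0, 0.4]
width: 0.0003
gripper_force: 0.0
```

```bash
python3 - <<'E'
from rig import manip
import cv2
a=manip.get_image("side")["pixels"][80:280,150:400];cv2.imwrite("pics/v5.png",cv2.resize(a,None,fx=2.5,fy=2.5))
s=manip.get_state();print(s["position"],s["contact_force"])
E
```

```text
[0.44466815 0.13895487 0.28552408] [ 1.39995708 -0.09946258 -0.29393749]
```

View pics/v5.png

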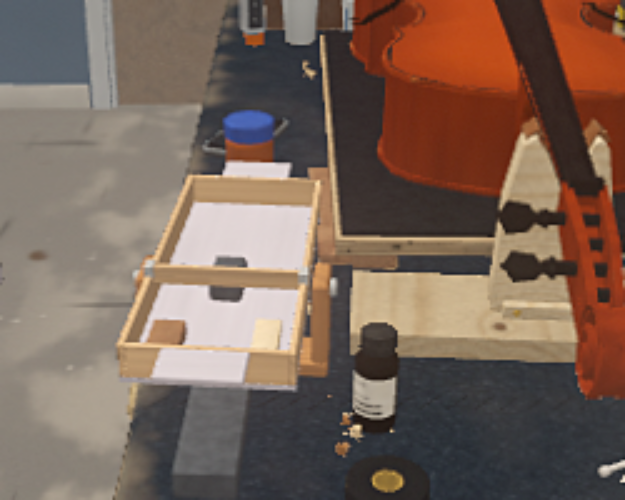

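The tray is level. The block (165,332) and strip (265,335) are in the end compartment, and the rubbing stone (228,278) is behind the bar. The bottle, tape and sharpening stone have not moved.

```bash
python3 -c "
from rig import manip
print(manip.sign_off())"
```

```text
the job is handed in; nothing more can be done
None
```

The job is handed in: both flat offcuts slid under the gate bar into the end compartment, the rubbing stone stayed behind it, and the tray is level again with the arm clear; the sign-off returned no verdict.

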